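# Start the curing box

### The job

Push the tray of the UV curing box fully home with your fingertips, and only then press the box's long bar-shaped key gently right down and let it come up again, finishing clear of everything. Do not touch the heating plate beside it, press none of the other keys, and do not pick up or disturb anything else on the bench.

Things in the scene. Friction and masses are not known exactly. Their poses are not given: they have to be found in the camera images.
- curing_box: the UV curing box: white bench machine 160 mm deep (x), 180 mm wide (y), 80 mm high, flat-topped with black vent slots on the rear half of the top; a tray with a phone lying on it sticks out of its front. Fixed to the bench, somewhere left or right, turned up to 0.3 rad. Origin: centre of its underside; its front faces its own -x
- tray (a joint): how far the curing box's tray stands out, m: 0 is fully home against the stop, starts at 0.035 to 0.065, at most 0.09. It slides along the box's own x (push towards +x to shut); drags with about 2 N and stays where it is left
- tray_front (a point): middle of the outer face of the tray's flat front panel, 45 mm above the bench. The upright panel is 176 mm wide, 10 mm thick, and reaches from 8 to 60 mm above the bench; its outer face looks to the box's own -x and is 10 mm ahead of the box's front edge when home. The point has the box's axes
- box_bar_top (a point): centre of the top of the curing box's long bar-shaped key: white like all the keys, 14 mm (box x) by 40 mm (box y). The three keys of each machine stand in a row along the front edge of its top, 55 mm apart, 52 mm ahead of the machine's centre, in any order; their tops are 92 mm above the bench, 8 mm proud of their black surrounds
- box_bar (a joint): how far that bar key is pressed, m: 0 is up, 0.006 is right down at its stop; sprung, about 1 N to start and 5 N at the bottom, springs back when let go
- box_round_top (a point): centre of the top of the curing box's round key (20 mm across); leave alone
- box_round (a joint): how far it is pressed, m, as for the bar key
- box_square_top (a point): centre of the top of the curing box's square key (18 by 18 mm); leave alone
- box_square (a joint): how far it is pressed, m
- box_bar_base: the bar key's fixed black surround, 26 by 44 by 4 mm, on the curing box's top (top of the box is 80 mm up). Origin: centre of its underside; its axes are the box's
- heating_plate: the heating plate, the other white bench machine, of the same size, with a ribbed aluminium plate on the rear of its top, no tray, and a like row of bar, round and square keys; leave it alone. Origin: centre of its underside; front faces its own -x
- plate_bar (a joint): how far the heating plate's bar key is pressed, m; leave alone
- plate_round (a joint): the same for its round key
- plate_square (a joint): the same for its square key
- dropper: white dropper bottle, 32 mm across, 90 mm high, loose, standing between the two machines; leave alone. Origin: centre of its foot
- screwdriver: screwdriver 130 mm long with a blue handle, loose, lying ahead of the dropper bottle; leave alone. Origin: on its underside
- tape: roll of tape, 64 mm across, 20 mm high, loose at the left; leave alone. Origin: centre of its underside
- jar: small jar, 44 mm across, 35 mm high, loose at the right; leave alone. Origin: centre of its foot
- back_cover: phone back cover, 72 by 150 by 5 mm, loose at the right near the robot; leave alone. Origin: centre of its underside
- battery: phone battery, 58 by 88 by 6 mm, loose at the left near the robot; leave alone. Origin: centre of its underside

How it is judged:
By the outcome, as a careful person would: the job done as asked, in the order asked, and still so for the second after the job is handed in, with the robot touching nothing.
It also fails if it takes over 40 s, if anything falls off the work surface, if the arm or the gripper's body presses on something with over 40 N, if the wrist force passes 120 N, or if a joint passes its speed limit or range.

### The arm

A 7-joint arm with a two-finger parallel gripper is mounted at the origin on the work surface. World frame = base frame: x ahead of the robot, y to its left, z up, the work surface at z = 0. Lengths are in mm, angles in rad, forces in N, time in s.
With the tool pointing down it reaches from about 425 to 1025 mm from the base axis. Payload 9.4 kg.
Tool frame: the origin (TCP) lies at the very end of the fingers, on their centre line; the grasp point (between the pads) lies 19 mm behind it; z points along the fingers, y is the line along which they close (so a half turn about z gives the same grasp; the last joint's range is limited). The gripper opens to 93 mm and grips with 3 to 60 N. Pads are 15 mm wide; open, the fingers measure 128 mm over their backs; the gripper's body (75 mm by 188 mm) begins 65 mm behind the grasp point.
Start: joints at [1.047, 0.599, -0.003, 1.599, 0.002, 0.943, -0.08], TCP at [313.25, -653.834, 218.618] pointing down, gripper open.
Joint ranges: [-2.57, 2.57], [-0.35, 1.97], [-1.29, 1.29], [0.11, 2.56], [-1.05, 4.19], [0.11, 1.86], [-2.63, 2.63]. Speed limits (rad/s): [2.22, 2.22, 3.01, 3.01, 3.14, 3.14, 3.14].

### API

Orientations are given as [roll, pitch, yaw] about the fixed x, y, z axes, in that order (R = Rz(yaw) Ry(pitch) Rx(roll)).
In Python, from bench import robot gives the robot as it stands. The module is installed in compiled form; this text tells all that it offers.
- The arm moves only by the tool move_arm, never from a script. Its argument "steps" is a list of rows, each an object with "travel": the shift along the world's x, y, z in m, a list of three; "delta_rot": the turn, a rotation vector about the world's x, y, z in units of 5 degrees (1.0 is 5 degrees), a list of three. In form: [{"travel": [dx, dy, dz], "delta_rot": [rx, ry, rz]}, ...]. A call has 1 to 8 rows; each row shifts and turns the commanded pose from where the row before left it; what a row does not reach is not made up. A row lasts 1/10 s, in which the tool goes at most 50 mm and 8.59 degrees, less where a joint would pass 70% of its speed; a pose out of reach is approached as far as the arm can. A call with a gripper value outside its range is refused whole. "claw" is the finger opening in m, from 0 to 0.093, set as the call begins (left out, the last holds). The fingers move at their own pace and stop on an object; "force" is the grip in N (left out, the last holds). Time passes only in rows, so rows that do not move let the fingers close. It gives the time, the measured TCP pose, the force, the opening and the grip force at its end, in the units of the state.
- robot.read_state(): the state, without advancing time (a new reading comes with each control period).
- robot.grab_frame(name): name is "side" or "top"; returns (picture, depth): 420x560x3 uint8, red, green, blue; 420x560 float32, mm along the optical axis (not along the pixel's ray), 0 where there is no reading.
- robot.camera_params(name): a dict with "intrinsics" (3x3 intrinsics, pixels), "eye" and "rotation" of the camera in the world. Camera axes: x right, y down, z forward; pixel columns grow to the right and rows downward; lengths in mm; the calibration is good to about 2 mm. A picture is of the moment at which its call begins. camera_params takes no time and is no camera call.
- robot.job_done(): hands the job in; it is judged then, once.
The state is a dict: "clock": time; "qpos": joint angles; "qd": joint speeds; "joint_efforts": joint torques, N m; "tool_pos": TCP position; "tcp_rot": TCP orientation; "contact_force": force on the tool from outside, world axes, zero at the start; "ft_torque": the same for the moment, N m; "width": finger opening in mm; "grip_force": force on a finger pad.
Only numpy, scipy, OpenCV 4.12 (cv2) and the standard library are available. Lean on these libraries where they do the work, as an engineer would, in place of code of your own. Each camera call takes 0.05 s, during which the arm holds its last target. There are 200 camera calls.

## Working session

There is one attempt and no reset: what is moved stays moved. The work goes in short steps, Python scripts to look and compute and a tool call to move; the robot and the scene stay as the last step left them, time stands still between calls to the robot, and variables do not carry over. Pictures are saved under pics/ and viewed, at most 10 in all, crops included, and the job is handed in when it is done.

Besides the shell and the picture viewer there is one more tool, called after ">>>" by a JSON object that holds its "api" and its "payload", one argument or row to a line. move_arm: Moves the arm, as the interface text tells. Its arguments: {"type":"object","properties":{"steps":{"type":"array","items":{"type":"object","properties":{"travel":{"type":"array","items":{"type":"number"}},"delta_rot":{"type":"array","items":{"type":"number"}}}}},"claw":{"type":"number"},"force":{"type":"number"}},"required":["steps"]}

```bash
mkdir -p pics; cat > h.py <<'E'
import numpy as np, cv2
from bench import robot
def snap(n):
    p,d=robot.grab_frame(n); c=robot.camera_params(n); np.savez(f'{n}.npz',p=p,d=d,K=c['intrinsics'],e=c['eye'],R=c['rotation']); return p,d
def world(n,u,v,z=None):
    f=np.load(f'{n}.npz'); K,e,R=f['K'],f['e'].ravel(),f['R']
    r=R@np.linalg.inv(K)@np.array([u,v,1.]); 
    t=(z-e[2])/r[2] if z is not None else f['d'][int(round(v)),int(round(u))]
    return e+t*r
E
python3 - <<'E'
from h import *
for n in('side','top'):
    p,d=snap(n); cv2.imwrite(f'pics/{n}1.png',p[:,:,::-1]); f=np.load(n+'.npz'); print(n,f['e'],f['R'].round(3).tolist(),f['K'].tolist())
s=robot.read_state(); print(s['clock'],s['tool_pos'],s['tcp_rot'],s['contact_force'],s['width'])
E
```

```text
side [402.55505646 834.48852728 646.61191123] [-2.158, -0.003, -2.988] [[409.3518366282399, 0.0, 279.6156850907145], [0.0, 409.3518366282399, 211.55234586658014], [0.0, 0.0, 1.0]]
top [ 473.17484758  -12.04984218 1119.00745209] [-3.08, 0.014, -1.547] [[416.33204688393414, 0.0, 272.5008561846024], [0.0, 416.33204688393414, 214.81434183920786], [0.0, 0.0, 1.0]]
0.1 [ 313.06845453 -653.44005976  217.84418905] [-3.14019640e+00  1.05617548e-04  4.46808342e-01] [ 0.47963368 -0.3765774  -0.56917679] 92.96297035279186
```

View pics/top1.png

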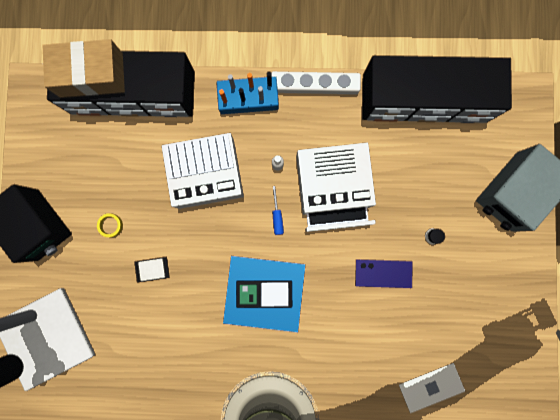

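View pics/side1.png

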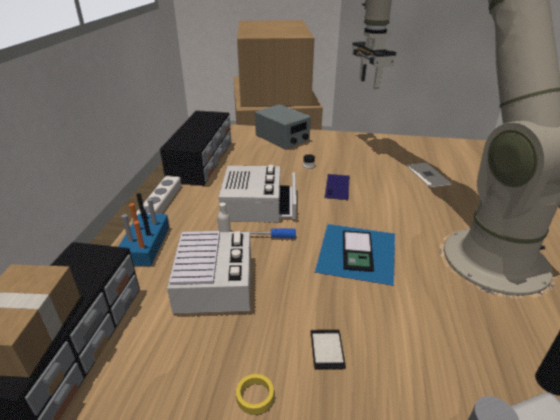

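```bash
sed -i "s/R=c\['rotation'\]/R=Rot.from_euler('xyz',np.ravel(c['rotation'])).as_matrix()/; s/^import numpy.*/&\nfrom scipy.spatial.transform import Rotation as Rot/" h.py
python3 - <<'E'
from h import *
p,d=snap('top'); c=p[135:240,285:395]; cv2.imwrite('pics/crop1.png',cv2.resize(c[:,:,::-1],None,fx=7,fy=5.7,interpolation=cv2.INTER_CUBIC)[:600,:]) if 0 else cv2.imwrite('pics/crop1.png',cv2.resize(c[:,:,::-1],None,fx=5.5,fy=5.5,interpolation=cv2.INTER_CUBIC))
print(world('top',340,180),world('top',340,180,80),world('top',362,196),world('top',250,240),world('top',340,225))
E
```

```text
[ 628.42901504 -163.262256     80.28614646] [ 628.47178438 -163.30391192   80.        ] [ 588.00043636 -216.24748518   92.58988615] [472.81912689  63.73309325   1.17625194] [ 516.45580771 -168.09471302   58.40810442]
```

View pics/crop1.png

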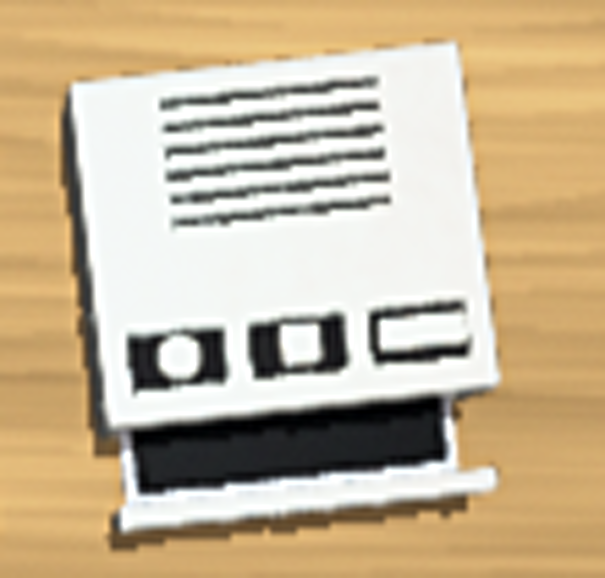

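```bash
python3 - <<'E'
from h import *
w=lambda x,y,z: world('top',(x+.5)/5.5-.5+285,(y+.5)/5.5-.5+135,z)
bl,br,fr,fl=[w(*q,80) for q in((70,85),(457,43),(497,384),(110,430))]
print(bl,br,fr,fl)
for a,b in((br,bl),(fr,fl)): v=a-b; print('w',np.linalg.norm(v),np.arctan2(v[0],-v[1]))
for a,b in((bl,fl),(br,fr)): v=a-b; print('d',np.linalg.norm(v),np.arctan2(v[1],v[0]))
B=np.mean([bl,br,fr,fl],0)
# least-squares (procrustes)
M=np.array([[80,90],[80,-90],[-80,-90],[-80,90]]);P=np.array([bl,br,fr,fl])[:,:2]
H=((P-B[:2]).T@M); yaw=np.arctan2(H[1,0]-H[0,1],H[0,0]+H[1,1]); print('c',B,'yaw',yaw)
R=Rot.from_euler('z',yaw).as_matrix()[:2,:2]
for n,q in(('round',(181,357)),('square',(303,343)),('bar',(423,332))): 
    k=w(*q,92); print(n,k,R.T@(k-B)[:2])
for q in((120,530),(497,490)): k=w(*q,60); print('tray',k,R.T@(k-B)[:2])
print('bar pred',B[:2]+R@[-52,-55])
f=np.load('top.npz')
# tray from depth
d=f['d']; pts=np.array([world('top',u,v) for v in range(195,240) for u in range(295,385)])
l=(pts[:,:2]-B[:2])@R; m=(pts[:,2]>54)&(pts[:,2]<66)&(l[:,0]<-85); print('tray depth x',np.percentile(l[m,0],[2,50,98]),l[m,1].min(),l[m,1].max())
m=(pts[:,2]>87); print('keys z',np.median(pts[m,2]),np.median(l[m],0))
print('axis',R[:,0])
E
```

```text
[702.18185046 -54.79572677  80.        ] [ 725.40845612 -231.52466943   80.        ] [ 569.055669   -251.21846381   80.        ] [544.03969825 -76.21740855  80.        ]
w 178.24868691133716 0.1306760899644521
w 176.7799992494749 0.14198564492924762
d 159.58643035840984 0.13463888875893554
d 157.58819618833465 0.12529757809595554
c [ 635.17141846 -153.43906714   80.        ] yaw 0.13351460722610153
round [ 576.86540727 -106.72711109   92.        ] [-51.56888137  54.05782324]
square [ 584.44037348 -161.3756872    92.        ] [-51.33605593  -1.11275567]
bar [ 590.6346269  -215.10414694   92.        ] [-52.34917082 -55.18760897]
tray [499.2393776  -82.96834396  60.        ] [-125.34132525   87.93858505]
tray [ 521.83845795 -256.2708837    60.        ] [-126.01311011  -86.82994021]
bar pred [ 590.95571597 -214.87172664]
tray depth x [-124.64277413 -119.73335705 -114.78150113] -87.49111180719405 88.09090762925273
keys z 92.23592818989994 [-54.11256638   4.91770146]
axis [0.99110016 0.13311829]
```

>>> {"api": "move_arm", "payload": {
  "steps": [
    {"travel": [0.005,0.015,0],"delta_rot": [0,0,-0.3]},
    {"travel": [0.01,0.03,0],"delta_rot": [0,0,-0.47]},
    {"travel": [0.01,0.035,0],"delta_rot": [0,0,-0.47]},
    {"travel": [0.011,0.035,0],"delta_rot": [0,0,-0.47]},
    {"travel": [0.011,0.035,0],"delta_rot": [0,0,-0.47]},
    {"travel": [0.011,0.035,0],"delta_rot": [0,0,-0.47]},
    {"travel": [0.011,0.035,0],"delta_rot": [0,0,-0.47]},
    {"travel": [0.011,0.035,0],"delta_rot": [0,0,-0.47]}
  ],
  "claw": 0,
  "force": 10
}}

```text
clock: 0.95
tool_pos: [393.4, -397.3, 218.5]
tcp_rot: [-3.141, 0.0, 0.132]
contact_force: [-0.0, 0.6, 1.0]
width: 33.3
grip_force: 0.0
```

>>> {"api": "move_arm", "payload": {
  "steps": [
    {"travel": [0.011,0.035,0],"delta_rot": [0,0,0]},
    {"travel": [0.011,0.035,0],"delta_rot": [0,0,0]},
    {"travel": [0.011,0.035,0],"delta_rot": [0,0,0]},
    {"travel": [0.011,0.035,0],"delta_rot": [0,0,0]},
    {"travel": [0.011,0.035,0],"delta_rot": [0,0,0]},
    {"travel": [0.01,0.03,0],"delta_rot": [0,0,0]},
    {"travel": [0.007,0.015,0],"delta_rot": [0,0,0]},
    {"travel": [0,0,0],"delta_rot": [0,0,0]}
  ]
}}

```text
clock: 1.75
tool_pos: [466.2, -176.4, 218.6]
tcp_rot: [-3.141, -0.0, 0.138]
contact_force: [0.0, -0.1, 0.2]
width: 0.6
grip_force: 0.0
```

>>> {"api": "move_arm", "payload": {
  "steps": [
    {"travel": [0,0,-0.02],"delta_rot": [0,0,0]},
    {"travel": [0,0,-0.03],"delta_rot": [0,0,0]},
    {"travel": [0,0,-0.03],"delta_rot": [0,0,0]},
    {"travel": [0,0,-0.03],"delta_rot": [0,0,0]},
    {"travel": [0,0,-0.03],"delta_rot": [0,0,0]},
    {"travel": [0,0,-0.025],"delta_rot": [0,0,0]},
    {"travel": [0,0,-0.015],"delta_rot": [0,0,0]},
    {"travel": [0,0,0],"delta_rot": [0,0,0]}
  ]
}}

```text
clock: 2.55
tool_pos: [463.8, -179.7, 36.8]
tcp_rot: [-3.141, 0.004, 0.132]
contact_force: [-0.3, 0.1, -0.7]
width: 0.9
grip_force: 0.0
```

```bash
python3 - <<'E'
from h import *
p,d=snap('top'); q,_=snap('side'); c=p[135:240,285:395]; 
a=cv2.resize(c,None,fx=4,fy=4,interpolation=cv2.INTER_CUBIC); b=cv2.resize(q[140:245,210:320],None,fx=3,fy=4)
cv2.imwrite('pics/pre.png',np.hstack([a,b])[:,:,::-1]); s=robot.read_state();print(s['clock'],s['tool_pos'],s['contact_force'])
E
```

```text
2.65 [ 464.83996886 -179.7207813    38.68255729] [-0.50585445  0.81707495 -0.04577462]
```

View pics/pre.png

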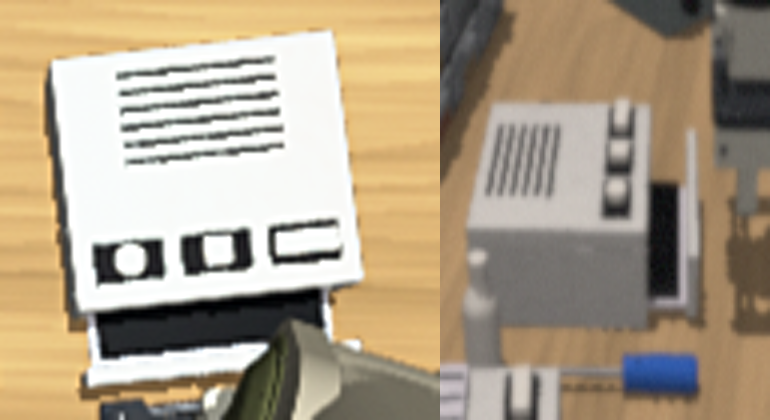

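>>> {"api": "move_arm", "payload": {
  "steps": [
    {"travel": [0.01,0.0015,0],"delta_rot": [0,0,0]},
    {"travel": [0.012,0.0016,0],"delta_rot": [0,0,0]},
    {"travel": [0.008,0.001,0],"delta_rot": [0,0,0]},
    {"travel": [0.005,0.0007,0],"delta_rot": [0,0,0]},
    {"travel": [0.005,0.0007,0],"delta_rot": [0,0,0]},
    {"travel": [0.005,0.0007,0],"delta_rot": [0,0,0]},
    {"travel": [0.005,0.0007,0],"delta_rot": [0,0,0]}
  ]
}}

```text
clock: 3.35
tool_pos: [515.0, -171.9, 38.6]
tcp_rot: [-3.141, 0.001, 0.133]
contact_force: [-2.4, -0.9, 2.9]
width: 0.6
grip_force: 1.2
```

>>> {"api": "move_arm", "payload": {
  "steps": [
    {"travel": [0.005,0.0007,0],"delta_rot": [0,0,0]},
    {"travel": [0.005,0.0007,0],"delta_rot": [0,0,0]},
    {"travel": [0.004,0.0005,0],"delta_rot": [0,0,0]},
    {"travel": [0.003,0.0004,0],"delta_rot": [0,0,0]},
    {"travel": [0,0,0],"delta_rot": [0,0,0]}
  ]
}}

```text
clock: 3.85
tool_pos: [533.1, -169.5, 38.6]
tcp_rot: [3.141, -0.001, 0.134]
contact_force: [-0.2, 0.2, -0.1]
width: 0.6
grip_force: 0.0
```

>>> {"api": "move_arm", "payload": {
  "steps": [
    {"travel": [0.002,0.0003,0],"delta_rot": [0,0,0]},
    {"travel": [0.002,0.0003,0],"delta_rot": [0,0,0]},
    {"travel": [0,0,0],"delta_rot": [0,0,0]}
  ]
}}

```text
clock: 4.15
tool_pos: [536.5, -169.1, 38.6]
tcp_rot: [3.141, -0.0, 0.133]
contact_force: [-1.0, -0.4, 0.2]
width: 0.3
grip_force: 0.5
```

>>> {"api": "move_arm", "payload": {
  "steps": [
    {"travel": [0.0015,0.0002,0],"delta_rot": [0,0,0]},
    {"travel": [0,0,0],"delta_rot": [0,0,0]}
  ]
}}

```text
clock: 4.35
tool_pos: [537.5, -168.9, 38.6]
tcp_rot: [-3.142, 0.001, 0.133]
contact_force: [-2.8, -0.9, 0.3]
width: 0.3
grip_force: 1.3
```

>>> {"api": "move_arm", "payload": {
  "steps": [
    {"travel": [0.0015,0.0002,0],"delta_rot": [0,0,0]},
    {"travel": [0,0,0],"delta_rot": [0,0,0]}
  ]
}}

```text
clock: 4.55
tool_pos: [537.5, -168.9, 38.6]
tcp_rot: [-3.141, 0.003, 0.133]
contact_force: [-5.8, -1.8, 5.2]
width: 0.4
grip_force: 3.4
```

>>> {"api": "move_arm", "payload": {
  "steps": [
    {"travel": [0.0015,0.0002,0],"delta_rot": [0,0,0]},
    {"travel": [0,0,0],"delta_rot": [0,0,0]}
  ]
}}

```text
clock: 4.75
tool_pos: [537.5, -168.9, 38.6]
tcp_rot: [-3.141, 0.006, 0.132]
contact_force: [-10.2, -0.7, 7.8]
width: 0.4
grip_force: 5.3
```

>>> {"api": "move_arm", "payload": {
  "steps": [
    {"travel": [0.0015,0.0002,0],"delta_rot": [0,0,0]},
    {"travel": [0,0,0],"delta_rot": [0,0,0]}
  ]
}}

```text
clock: 4.95
tool_pos: [537.4, -168.8, 38.5]
tcp_rot: [-3.14, 0.008, 0.132]
contact_force: [-13.6, -2.0, 11.9]
width: 0.2
grip_force: 7.2
```

>>> {"api": "move_arm", "payload": {
  "steps": [
    {"travel": [-0.008,-0.001,0],"delta_rot": [0,0,0]},
    {"travel": [-0.015,-0.002,0],"delta_rot": [0,0,0]},
    {"travel": [-0.02,-0.0027,0],"delta_rot": [0,0,0]},
    {"travel": [-0.01,-0.0013,0.01],"delta_rot": [0,0,0]},
    {"travel": [0,0,0.03],"delta_rot": [0,0,0]},
    {"travel": [0,0,0.04],"delta_rot": [0,0,0]},
    {"travel": [0,0,0.03],"delta_rot": [0,0,0]},
    {"travel": [0,0,0],"delta_rot": [0,0,0]}
  ]
}}

```text
clock: 5.75
tool_pos: [492.0, -175.8, 153.1]
tcp_rot: [3.139, -0.008, 0.134]
contact_force: [1.2, 0.5, -0.3]
width: 0.5
grip_force: 0.0
```

```bash
python3 - <<'E'
from h import *
p,d=snap('top'); q,_=snap('side'); c=p[135:240,285:395]; 
a=cv2.resize(c,None,fx=4,fy=4,interpolation=cv2.INTER_CUBIC); b=cv2.resize(q[140:245,210:320],None,fx=3,fy=4)
cv2.imwrite('pics/post.png',np.hstack([a,b])[:,:,::-1]); s=robot.read_state();print(s['clock'],s['tool_pos'],s['tcp_rot'],s['contact_force'])
c,sn=.9911,.1331; B=np.array([635.17,-153.44]); R=np.array([[c,-sn],[sn,c]])
pts=np.array([world('top',u,v) for v in range(195,240) for u in range(295,385)])
l=(pts[:,:2]-B)@R; m=(pts[:,2]>54)&(pts[:,2]<66)&(l[:,0]<-70)&(l[:,1]>20); print(m.sum(),np.percentile(l[m,0],[2,50,98]))
E
```

```text
5.85 [ 490.31068276 -175.19550576  149.88535017] [ 3.14057037 -0.00325809  0.13390268] [ 0.86418447  0.37117266 -0.94081898]
107 [-88.49445044 -83.73887384 -78.69955331]
```

View pics/post.png

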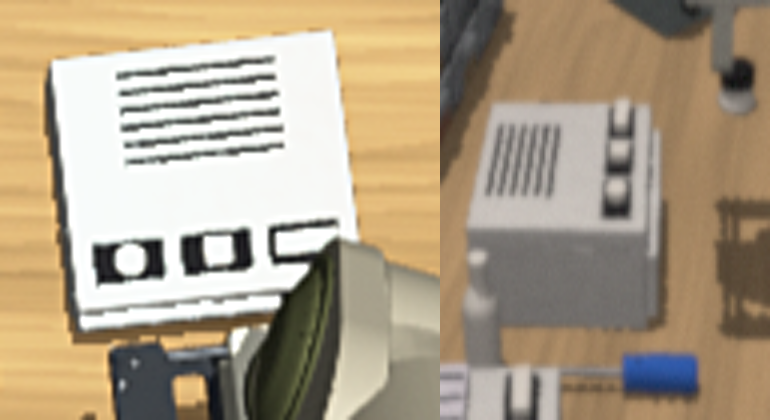

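>>> {"api": "move_arm", "payload": {
  "steps": [
    {"travel": [0.015,-0.006,0],"delta_rot": [0,0,0]},
    {"travel": [0.025,-0.01,0],"delta_rot": [0,0,0]},
    {"travel": [0.025,-0.01,0],"delta_rot": [0,0,0]},
    {"travel": [0.02,-0.008,0],"delta_rot": [0,0,0]},
    {"travel": [0.015,-0.006,0],"delta_rot": [0,0,0]},
    {"travel": [0,0,-0.015],"delta_rot": [0,0,0]},
    {"travel": [0,0,-0.015],"delta_rot": [0,0,0]},
    {"travel": [0,0,0],"delta_rot": [0,0,0]}
  ]
}}

```text
clock: 6.65
tool_pos: [587.4, -214.4, 115.5]
tcp_rot: [-3.139, 0.005, 0.134]
contact_force: [-0.3, -1.0, -0.1]
width: 0.6
grip_force: 0.0
```

>>> {"api": "move_arm", "payload": {
  "steps": [
    {"travel": [0,0,0],"delta_rot": [0,0,0]},
    {"travel": [0,0,0],"delta_rot": [0,0,0]}
  ]
}}

```text
clock: 6.85
tool_pos: [589.2, -215.2, 118.8]
tcp_rot: [3.142, -0.0, 0.134]
contact_force: [0.1, -0.7, 0.3]
width: 0.8
grip_force: 0.0
```

>>> {"api": "move_arm", "payload": {
  "steps": [
    {"travel": [0.0015,0.0002,-0.004],"delta_rot": [0,0,0]},
    {"travel": [0,0,-0.006],"delta_rot": [0,0,0]},
    {"travel": [0,0,-0.006],"delta_rot": [0,0,0]},
    {"travel": [0,0,-0.004],"delta_rot": [0,0,0]},
    {"travel": [0,0,-0.002],"delta_rot": [0,0,0]},
    {"travel": [0,0,0],"delta_rot": [0,0,0]},
    {"travel": [0,0,0],"delta_rot": [0,0,0]}
  ]
}}

```text
clock: 7.55
tool_pos: [590.8, -215.1, 96.6]
tcp_rot: [3.142, 0.0, 0.133]
contact_force: [-0.2, -0.3, 0.6]
width: 0.5
grip_force: 0.0
```

```bash
python3 - <<'E'
from h import *
q,_=snap('side')
cv2.imwrite('pics/bar.png',cv2.resize(q[130:235,215:315],None,fx=5.5,fy=5.5,interpolation=cv2.INTER_CUBIC)[:,:,::-1]); s=robot.read_state();print(s['clock'],s['tool_pos'],s['tcp_rot'],s['contact_force'])
E
```

```text
7.6 [ 590.85365424 -215.06773661   96.74952866] [ 3.14150800e+00 -1.53683405e-04  1.33513329e-01] [-0.44635225 -0.08937363  0.64694961]
```

View pics/bar.png

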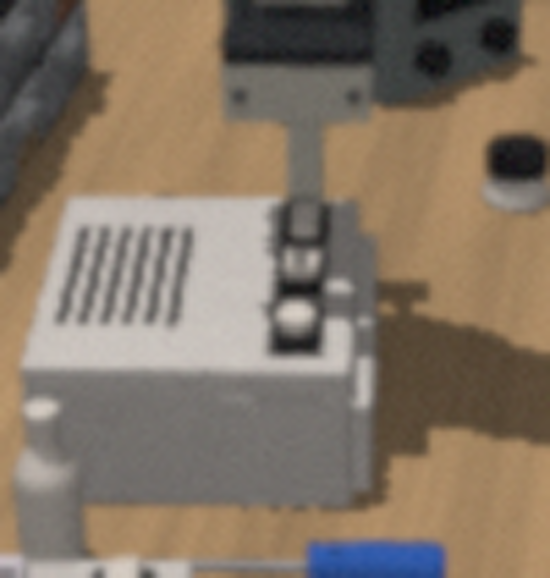

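Fingertips hang over the bar key, at about (303,215), with the square and round keys free. Now I'll press slowly.

>>> {"api": "move_arm", "payload": {
  "steps": [
    {"travel": [0,0,-0.002],"delta_rot": [0,0,0]},
    {"travel": [0,0,-0.002],"delta_rot": [0,0,0]},
    {"travel": [0,0,-0.002],"delta_rot": [0,0,0]},
    {"travel": [0,0,0],"delta_rot": [0,0,0]}
  ]
}}

```text
clock: 8.0
tool_pos: [590.8, -215.1, 90.5]
tcp_rot: [3.142, -0.0, 0.133]
contact_force: [0.2, -0.6, 1.5]
width: 0.4
grip_force: 1.1
```

>>> {"api": "move_arm", "payload": {
  "steps": [
    {"travel": [0,0,-0.002],"delta_rot": [0,0,0]},
    {"travel": [0,0,0],"delta_rot": [0,0,0]}
  ]
}}

```text
clock: 8.2
tool_pos: [590.8, -215.0, 88.6]
tcp_rot: [3.142, -0.0, 0.134]
contact_force: [-0.4, 0.6, 2.8]
width: 0.7
grip_force: 1.7
```

>>> {"api": "move_arm", "payload": {
  "steps": [
    {"travel": [0,0,-0.0015],"delta_rot": [0,0,0]},
    {"travel": [0,0,0],"delta_rot": [0,0,0]}
  ]
}}

```text
clock: 8.4
tool_pos: [590.9, -215.1, 87.2]
tcp_rot: [3.141, -0.0, 0.134]
contact_force: [-0.6, 0.9, 3.9]
width: 0.4
grip_force: 2.1
```

>>> {"api": "move_arm", "payload": {
  "steps": [
    {"travel": [0,0,-0.001],"delta_rot": [0,0,0]},
    {"travel": [0,0,0],"delta_rot": [0,0,0]}
  ]
}}

```text
clock: 8.6
tool_pos: [590.9, -215.1, 86.4]
tcp_rot: [3.142, -0.0, 0.133]
contact_force: [-0.9, -0.8, 5.8]
width: 0.5
grip_force: 2.9
```

>>> {"api": "move_arm", "payload": {
  "steps": [
    {"travel": [0,0,-0.0007],"delta_rot": [0,0,0]},
    {"travel": [0,0,0],"delta_rot": [0,0,0]}
  ]
}}

```text
clock: 8.8
tool_pos: [590.9, -215.1, 86.3]
tcp_rot: [3.141, -0.001, 0.134]
contact_force: [-2.7, 0.3, 11.2]
width: 0.5
grip_force: 5.9
```

>>> {"api": "move_arm", "payload": {
  "steps": [
    {"travel": [0,0,0.003],"delta_rot": [0,0,0]},
    {"travel": [0,0,0.006],"delta_rot": [0,0,0]},
    {"travel": [0,0,0.012],"delta_rot": [0,0,0]},
    {"travel": [0,0,0.025],"delta_rot": [0,0,0]},
    {"travel": [0,0,0.03],"delta_rot": [0,0,0]},
    {"travel": [0,0,0.03],"delta_rot": [0,0,0]},
    {"travel": [0,0,0.02],"delta_rot": [0,0,0]},
    {"travel": [0,0,0],"delta_rot": [0,0,0]}
  ]
}}

```text
clock: 9.6
tool_pos: [592.0, -215.6, 214.9]
tcp_rot: [3.14, -0.004, 0.133]
contact_force: [-0.7, 0.5, 0.3]
width: 0.4
grip_force: 0.0
```

>>> {"api": "move_arm", "payload": {
  "steps": [
    {"travel": [-0.015,-0.02,0],"delta_rot": [0,0,0]},
    {"travel": [-0.02,-0.03,0],"delta_rot": [0,0,0]},
    {"travel": [-0.02,-0.03,0],"delta_rot": [0,0,0]},
    {"travel": [-0.02,-0.03,0],"delta_rot": [0,0,0]},
    {"travel": [-0.015,-0.02,0],"delta_rot": [0,0,0]},
    {"travel": [0,0,0],"delta_rot": [0,0,0]},
    {"travel": [0,0,0],"delta_rot": [0,0,0]},
    {"travel": [0,0,0],"delta_rot": [0,0,0]}
  ]
}}

```text
clock: 10.4
tool_pos: [501.4, -343.7, 211.0]
tcp_rot: [-3.141, 0.0, 0.135]
contact_force: [0.6, 0.0, -0.4]
width: 0.6
grip_force: 0.0
```

```bash
python3 - <<'E'
from h import *
p,d=snap('top'); s=robot.read_state();print(s['clock'],s['tool_pos'],s['contact_force'],np.abs(s['qd']).max())
cv2.imwrite('pics/end.png',p[:,:,::-1])
print([world('top',u,v).round(1) for u,v in((361,195),(362,196))])
E
```

```text
10.45 [ 501.56251394 -343.58707729  211.0265118 ] [ 0.64807995  0.35840095 -0.38759349] 0.005903432518806305
[array([ 590.6, -214. ,   91.5]), array([ 588.1, -216.3,   92.1])]
```

View pics/end.png

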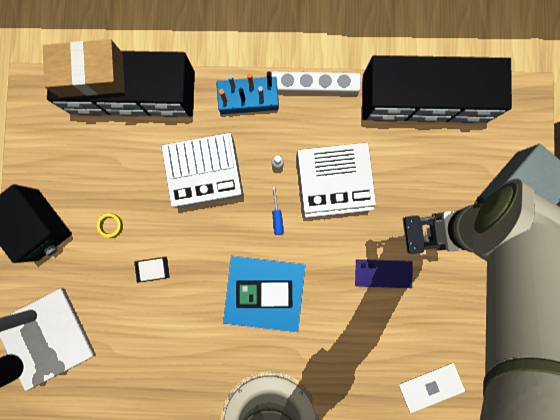

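The final picture shows the tray flush (front panel at about row 212). The bar key at (361,195) is back up at 92 mm, nothing else has moved, and the arm is clear.

```bash
python3 -c "
from bench import robot
print(robot.job_done())"
```

```text
the job is handed in; nothing more can be done
None
```

The tray was pushed fully home first; then the box's bar key was pressed to its stop (about 11 N) and came back up, and I handed the job in at about 10.5 s with the arm clear and nothing else visibly moved.

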